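# Mirror the punch units on the die bar

### The arm

A 6-joint arm with a two-finger parallel gripper is mounted at the origin on the work surface. World frame = base frame: x ahead of the robot, y to its left, z up, the work surface at z = 0. Lengths are in m, angles in rad, forces in N, time in s.
With the tool pointing down it reaches from about 0.35 to 0.975 m from the base axis. Payload 7.1 kg.
Tool frame: the origin (TCP) lies midway between the tips of the shut fingers; the grasp point (between the pads) lies 19 mm behind it; z points along the fingers, y is the direction in which the jaws open and shut (so a half turn about z gives the same grasp; the last joint's range is limited). The gripper opens to 88 mm and grips with 3 to 60 N. Pads are 20 mm wide; open, the fingers measure 115 mm over their backs; the gripper's body (75 mm by 178 mm) begins 61 mm behind the grasp point.
Start: joints at [1.109, 0.423, 1.63, -0, 1.089, -0.019], TCP at [0.268, 0.565, 0.223] pointing down, gripper open.
Joint ranges: [-3, 3], [-0.9, 2.11], [0.09, 2.58], [-1.31, 4.45], [0.11, 2.69], [-2.54, 2.54]. Speed limits (rad/s): [2.39, 2.39, 3.01, 3.14, 3.14, 3.14].

### API

Orientations are given as a unit quaternion [x, y, z, w].
In Python, from plant import env gives the robot as it stands.
- The arm moves only by the tool servo_tool, never from a script. Its argument "commands" is a list of rows, each a list of 2 entries, a list of its own where there are three numbers: the shift along the world's x, y, z in m, then the turn, a rotation vector about the world's x, y, z in degrees. A call has 1 to 12 rows; each row is the pose to reach, as a shift and turn from the pose measured when the call began; what a row does not reach only later rows make up. A row lasts 1/10 s, in which the tool goes at most 50 mm and 8.59 degrees, less where a joint would pass 70% of its speed; a pose out of reach is approached as far as the arm can. A call with a gripper value outside its range is refused whole. "gripper" is the opening, from -1 (shut) to 1 (fully open), set as the call begins (left out, the last holds). The fingers move at their own pace and stop on an object; the grip force is fixed at half the most. Time passes only in rows, so rows that repeat a pose let the fingers close. It gives the time, the measured TCP pose, the force and the opening at its end, in the units of the state.
- env.observe(): the state, without advancing time (a new reading comes with each control period).
- env.grab_frame(name): name is "scene" or "top"; returns a dict with "image" (400x640x3 uint8, red, green, blue), "camera_matrix" (3x3 intrinsics, pixels), "k1" (the pictures are not rectified: a ray, as slopes to the right and down, at radius r is drawn at 1 + k1 r^2 times it, then the intrinsics apply), "R" (3x3) and "t" (3): a world point X has camera coordinates R X + t. Camera axes: x right, y down, z forward; pixel columns grow to the right and rows downward; lengths in m; the calibration is good to about 2 mm. A picture is of the moment at which its call begins. There is no depth.
- env.hand_in(): hands the job in, once; it reports no verdict.
Trained networks look in the newest picture that a camera, given by its name, has taken for a name from the list of things; names that differ only in an ending like _2 or _b are one class to them, and where a whole thing is asked for, a point or a joint stands for the part that bears it (a point fixed in the world has none). Each returns a list of dicts, best first, with "confidence" (0 to 1); they miss things now and then, are a little off and sometimes report something else, mostly with a low value. They report only what shows in the picture. A call takes as long as a camera call. They do not tell look-alikes from the thing itself.
- env.search_frame(camera, name): "at" ([column, row] in pixels, amid what is visible of it).
- env.silhouettes(camera, name): "mask" (400x640 bool, what is visible of it) and "at" ([column, row] in pixels, amid what is visible of it).
- env.spot_point(camera, name): "at" ([column, row] in pixels: a listed point, or the origin of a listed thing).
The state is a dict: "time": time; "joint_positions": joint angles; "qd": joint speeds; "effort": joint torques, N m; "ee_pos": TCP position; "tcp_rot": TCP orientation; "ft_force": force on the tool from outside, world axes, zero at the start; "moment": the same for the moment, N m; "width": finger opening in m.
Only numpy, scipy, OpenCV 4.12 (cv2) and the standard library are available. Lean on these libraries where they do the work, as an engineer would, in place of code of your own. Each camera call takes 0.05 s, during which the arm holds its last target.

### The job

The next sheets are punched face down, so the row of punches has to be mirrored: move all four steel punch units from the wooden rack to the empty cast-iron die bar, one standing upright in each pocket, in reverse order as counted from the brass knob on each. The unit nearest the knob on the wooden rack goes in the pocket farthest from the knob on the iron bar, the second nearest in the second farthest, and so on.

Things in the scene. Friction and masses are not known exactly. Their poses are not given: they have to be found in the camera images.
- wood_rack: Dark wooden rack, fixed, any yaw, left or right; full at the start. mm: board 62 (own x) by y -102 to +130, 12 thick; brass knob (dia 20, top at z 36) at its +y end, y = 117. Four black plastic cups in a row along y, centres y = +75, +25, -25, -75, x = 0, rims at z 24. Origin: on the desk under the middle of the row of cups, z up.
- iron_bar: Dark cast-iron die bar, fixed, any yaw, left or right; empty at the start. mm: 54 (own x) by y -102 to +130; brass knob (dia 20, top at z 36) at its +y end, y = 117. Four pockets 46 x 46 inside, centres y = +75, +25, -25, -75, x = 0; floor at z 12, walls 4 thick, rim at z 24. Origin: on the desk under the middle of the row of pockets, z up.
- punch_round: Round-headed punch unit of steel, sizes in mm. 62 tall: foot disc dia 30 x 10 high, neck dia 18 up to z 30, head z 30 to 62. Origin: centre of underside, z up. Loose, 0.12 to 0.26 kg; starts in a cup, underside 15 above the desk. Head: a round cylinder, 26 diameter.
- punch_square: Square-headed punch unit of steel, sizes in mm. 62 tall: foot disc dia 30 x 10 high, neck dia 18 up to z 30, head z 30 to 62. Origin: centre of underside, z up. Loose, 0.12 to 0.26 kg; starts in a cup, underside 15 above the desk. Head: a square block, 26 x 26 along its own x and y; turned at most 0.15 rad from the rack's axes at the start.
- punch_oblong: Oblong-headed punch unit of steel, sizes in mm. 62 tall: foot disc dia 30 x 10 high, neck dia 18 up to z 30, head z 30 to 62. Origin: centre of underside, z up. Loose, 0.12 to 0.26 kg; starts in a cup, underside 15 above the desk. Head: an oblong block, 22 along its own x and 40 along its own y; its long side lies along the row (at most 0.15 rad off) at the start.
- punch_slim: Slim-headed punch unit of steel, sizes in mm. 62 tall: foot disc dia 30 x 10 high, neck dia 18 up to z 30, head z 30 to 62. Origin: centre of underside, z up. Loose, 0.12 to 0.26 kg; starts in a cup, underside 15 above the desk. Head: a slender round rod, 14 diameter (thinner than the neck).
- cup_round: Black plastic cup, fixed on the wooden rack, in which the round-headed punch unit starts; one of four alike, its place in the row varies. mm: 46 x 46 outside, 40 x 40 inside, 12 high, floor 3 thick. Origin: centre of underside, 12 above the desk; axes parallel to the rack's.
- cup_square: Black plastic cup, fixed on the wooden rack, in which the square-headed punch unit starts; one of four alike, its place in the row varies. mm: 46 x 46 outside, 40 x 40 inside, 12 high, floor 3 thick. Origin: centre of underside, 12 above the desk; axes parallel to the rack's.
- cup_oblong: Black plastic cup, fixed on the wooden rack, in which the oblong-headed punch unit starts; one of four alike, its place in the row varies. mm: 46 x 46 outside, 40 x 40 inside, 12 high, floor 3 thick. Origin: centre of underside, 12 above the desk; axes parallel to the rack's.
- cup_slim: Black plastic cup, fixed on the wooden rack, in which the slim-headed punch unit starts; one of four alike, its place in the row varies. mm: 46 x 46 outside, 40 x 40 inside, 12 high, floor 3 thick. Origin: centre of underside, 12 above the desk; axes parallel to the rack's.
Things that resemble listed ones, but are neither listed nor needed, are in the scene too. What is shaped like the punch_square but green, orange or turquoise is not meant.

How it is judged:
By the outcome, as a careful person would: the job done as asked, in the order asked, and still so for the second after the job is handed in, with the robot touching nothing.
It also fails if it takes over 106 s, if anything falls off the work surface, if the arm or the gripper's body presses on something with over 40 N, if the wrist force passes 120 N, or if a joint passes its speed limit or range.

## Working session

There is one attempt and no reset: what is moved stays moved. The work goes in short steps, Python scripts to look and compute and a tool call to move; the robot and the scene stay as the last step left them, time stands still between calls to the robot, and variables do not carry over. Pictures are saved under pics/ and viewed, and the job is handed in when it is done.

Besides the shell and the picture viewer there is one more tool, called after ">>>" as a command line: name --argument value ..., lists and objects as JSON in quotes. servo_tool: Moves the arm, as the interface text tells. Its arguments: {"type":"object","properties":{"commands":{"type":"array","items":{"type":"array"}},"gripper":{"type":"number"}},"required":["commands"]}

```bash
mkdir -p pics; ls; python3 - <<'E'
from plant import env
import cv2,numpy as np
print(env.observe())
for n in("scene","top"):
    f=env.grab_frame(n); cv2.imwrite(f"pics/{n}0.png",f["image"][:,:,::-1]); print(n,f["camera_matrix"],f["k1"],f["R"],f["t"])
E
```

```text
pics
{'time': 0.0, 'joint_positions': array([ 1.10903180e+00,  4.23837549e-01,  1.63067829e+00, -1.27647037e-05,
        1.08859441e+00, -1.89626322e-02]), 'qd': array([-3.08829560e-04, -1.39033784e-04, -1.41778669e-03,  1.50773028e-05,
        1.55545881e-03,  5.60542300e-04]), 'effort': array([ 1.54348463e-04, -5.44614601e+01, -2.73670846e+01,  6.44382345e-02,
        2.26771901e-02, -1.21797266e-04]), 'ee_pos': array([0.26750899, 0.5642482 , 0.22190835]), 'tcp_rot': array([ 2.19593634e-01,  9.75591134e-01, -7.38331665e-04, -1.75146964e-04]), 'ft_force': array([ 0.07685967, -0.44332621,  0.27187991]), 'moment': array([-0.02308583, -0.0170826 ,  0.02876456]), 'width': 0.0879102492398997}
scene [[378.78410242   0.         321.10058385]
 [  0.         378.78410242 201.46438088]
 [  0.           0.           1.        ]] -0.039389319936016104 [[ 0.40275151  0.91522576  0.01237063]
 [ 0.69681728 -0.2978199  -0.65249443]
 [-0.59349549  0.27141319 -0.75769254]] [-0.21885939 -0.29629393  1.12847532]
top [[387.85345094   0.         309.85270888]
 [  0.         387.85345094 196.71829983]
 [  0.           0.           1.        ]] -0.0048568533774646745 [[ 0.02022568 -0.99970353 -0.013556  ]
 [-0.99760398 -0.01928225 -0.06644165]
 [ 0.06616056  0.01486734 -0.99769822]] [8.46973878e-04 4.87564715e-01 9.28828360e-01]
```

View pics/scene0.png

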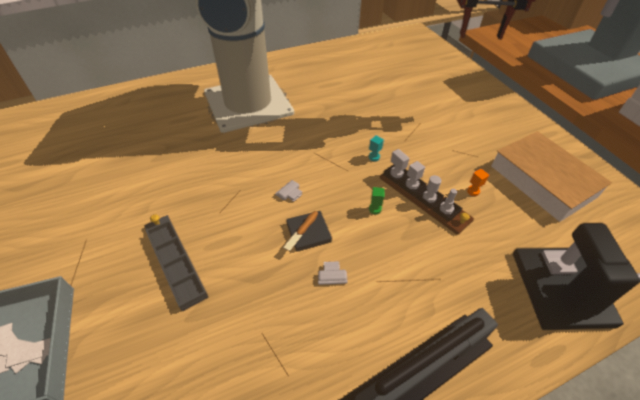

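View pics/top0.png

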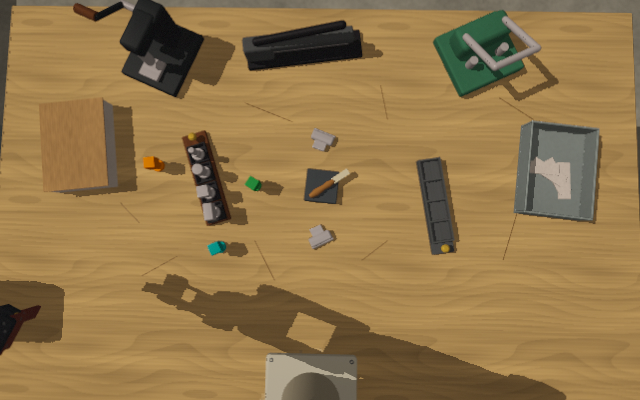

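The top view shows the wooden rack at about (205,178) with its knob at (191,136). The iron bar is at about (436,205) with its knob at (445,248). The green, orange and turquoise pieces are decoys. Next I'll measure from both cameras.

```bash
cat > h.py <<'E'
import numpy as np,cv2
from scipy.optimize import least_squares
def proj(f,X):
    c=np.asarray(X)@f["R"].T+f["t"]; s=c[...,:2]/c[...,2:]; r2=(s**2).sum(-1,keepdims=True)
    s=s*(1+f["k1"]*r2); K=f["camera_matrix"]
    return s*[K[0,0],K[1,1]]+[K[0,2],K[1,2]]
def tri(fs,ps):
    r=least_squares(lambda X:np.concatenate([proj(f,X)-p for f,p in zip(fs,ps)]),[.5,0,.03]); return r.x,np.abs(r.fun).max()
def onz(f,p,z):
    return least_squares(lambda X:proj(f,np.array([X[0],X[1],z]))-p,[.5,0]).x
E
python3 - <<'E'
from plant import env
from h import *
fs={n:env.grab_frame(n) for n in("scene","top")}
for n in["wood_rack","iron_bar","punch_round","punch_square","punch_oblong","punch_slim","cup_round","cup_square"]:
  D={c:env.spot_point(c,n) for c in fs}
  for c in fs: print(n,c,[(np.round(d["at"],1).tolist(),round(d["confidence"],2)) for d in D[c]][:6])
  for a in D["scene"][:4]:
    for b in D["top"][:4]:
      X,e=tri(list(fs.values()),[a["at"],b["at"]])
      if e<2.5: print("   ",X.round(4),round(e,2))
for n,(x0,y0,x1,y1) in {"top":[(170,115,330,265),(400,140,480,270)],"scene":[(360,130,490,240),(130,200,220,320)]}.items().__iter__() and []: pass
def crop(n,b,s,o):
    x0,y0,x1,y1=b; cv2.imwrite(o,cv2.resize(fs[n]["image"][y0:y1,x0:x1,::-1],None,fx=s,fy=s,interpolation=cv2.INTER_CUBIC))
crop("top",(170,120,250,235),5,"pics/tw.png");crop("top",(395,145,475,265),5,"pics/ti.png")
crop("scene",(365,135,485,240),6,"pics/sw.png");crop("scene",(130,200,220,320),5,"pics/si.png")
E
```

```text
wood_rack scene [([417.3, 196.6], 0.75)]
wood_rack top []
iron_bar scene [([178.0, 263.4], 0.76)]
iron_bar top [([430.2, 200.7], 0.78)]
    [ 0.4838 -0.2884  0.0021] 1.04
punch_round scene [([431.1, 197.6], 0.69), ([417.5, 195.8], 0.68)]
punch_round top [([206.4, 169.8], 0.68)]
    [0.5494 0.2667 0.0238] 1.22
punch_square scene [([374.3, 209.3], 0.81), ([471.4, 191.6], 0.77), ([413.3, 182.4], 0.75), ([375.9, 159.6], 0.64), ([429.7, 196.4], 0.63)]
punch_square top [([155.8, 166.3], 0.62), ([258.7, 187.1], 0.52), ([210.6, 194.8], 0.48), ([221.7, 243.0], 0.48)]
    [ 5.119e-01  1.425e-01 -3.000e-04] 1.61
    [ 0.5555  0.3962 -0.0042] 1.75
    [0.4895 0.2567 0.0197] 1.86
    [0.3708 0.227  0.0022] 0.77
punch_oblong scene [([394.6, 172.8], 0.62)]
punch_oblong top [([213.4, 211.8], 0.82)]
    [0.4445 0.2417 0.0174] 1.36
punch_slim scene [([446.1, 209.9], 0.62)]
punch_slim top [([197.7, 150.5], 0.58), ([204.2, 173.8], 0.29)]
    [0.5933 0.2844 0.0217] 1.42
cup_round scene [([428.4, 201.4], 0.73)]
cup_round top [([204.2, 174.3], 0.73), ([205.0, 171.6], 0.36)]
    [ 0.5399  0.2767 -0.0036] 0.04
    [0.5453 0.2718 0.0046] 0.38
cup_square scene [([409.3, 185.2], 0.66)]
cup_square top [([210.9, 194.0], 0.7)]
    [0.4894 0.2532 0.0123] 0.28
```

View pics/tw.png

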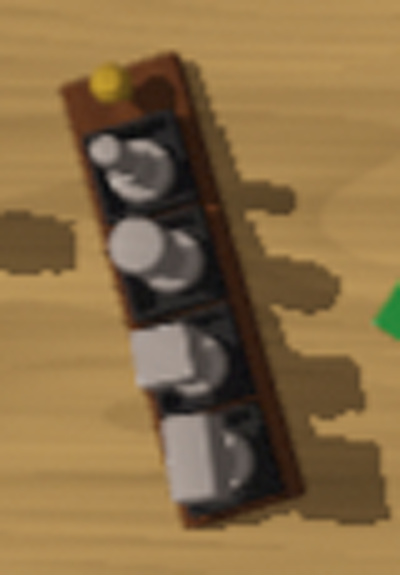

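View pics/ti.png

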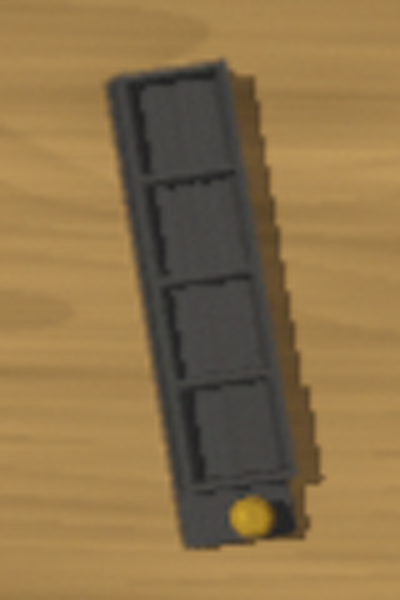

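View pics/sw.png

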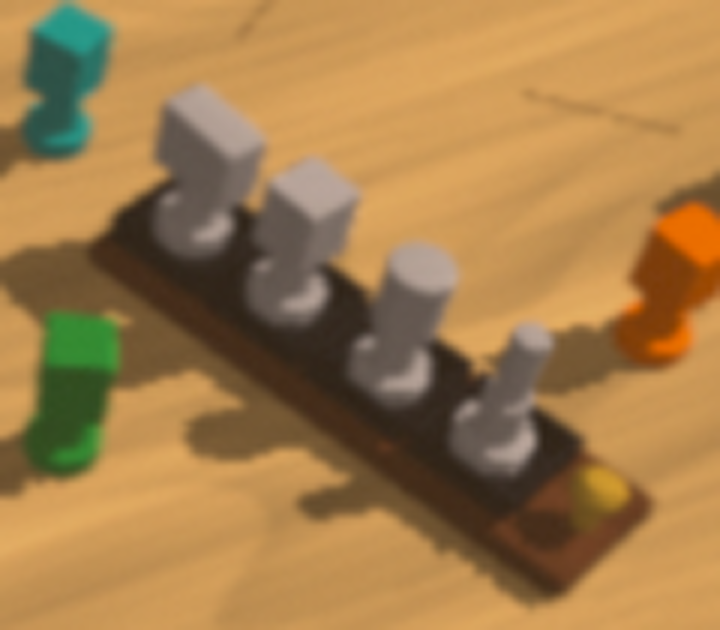

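View pics/si.png

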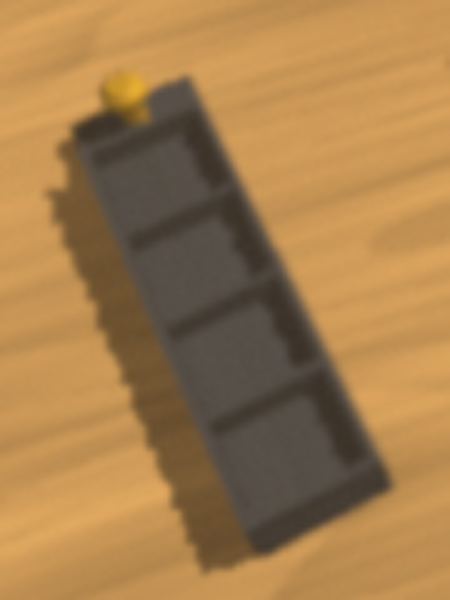

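The rack order from the knob is slim, round, square, oblong. I'll triangulate the head tops and fit the rack and bar poses, then check with overlays.

```bash
cat > fit.py <<'E'
from plant import env
from h import *
fs={n:env.grab_frame(n) for n in("scene","top")}
T=lambda u,v,o,s:np.array([(u+.5)/s-.5+o[0],(v+.5)/s-.5+o[1]])
tw=lambda u,v:T(u,v,(170,120),5); ti=lambda u,v:T(u,v,(395,145),5)
sw=lambda u,v:T(u,v,(365,135),6); si=lambda u,v:T(u,v,(130,200),5)
L=list(fs.values())
for n,a,b in[("slim",(533,342),(104,150)),("round",(423,269),(138,243)),("square",(312,191),(163,355)),("oblong",(212,122),(190,458))]:
    X,e=tri(L,[sw(*a),tw(*b)]); print(n,X.round(4),round(e,2))
X,e=tri(L,[si(123,88),ti(252,515)]);print("iron knob",X,e)
X,e=tri(L,[sw(600,488),tw(111,83)]);print("wood knob",X,e)
X,e=tri(L,[si(390,487),ti(112,77)]);print("iron corner",X,e)
def W(p,P): 
    c,s=np.cos(p[2]),np.sin(p[2]);P=np.array(P)/1000
    return np.c_[p[0]+c*P[:,0]-s*P[:,1],p[1]+s*P[:,0]+c*P[:,1],P[:,2]]
def fit(obs,g):
    r=least_squares(lambda p:np.concatenate([proj(fs[c],W(p,[P])[0])-q for c,P,q in obs]),g,loss="soft_l1")
    return r.x,r.fun.round(1)
I=[("top",(27,-102,24),ti(112,77)),("top",(-27,-102,24),ti(222,62)),("top",(0,117,32),ti(252,517)),
   ("scene",(27,-102,24),si(390,487)),("scene",(-27,-102,24),si(260,552)),("scene",(0,117,32),si(123,90))]
pi,ri=fit(I,[.48,-.29,1.6])
# wood board bottom/top corners
Wd=[("top",(-31,130,12),tw(62,90)),("top",(31,130,12),tw(177,53)),("top",(-31,-102,12),tw(186,525)),("top",(31,-102,12),tw(302,490)),("top",(0,117,32),tw(111,84)),
 ("scene",(31,130,12),sw(558,580)),("scene",(-31,130,12),sw(652,503)),("scene",(31,-102,12),sw(92,243)),("scene",(0,117,32),sw(600,490))]
pw,rw=fit(Wd,[.5,.26,-1.6+.0])
print("iron",pi.round(4),ri);print("wood",pw.round(4),rw)
for n,y in zip(["slim","round","square","oblong"],[75,25,-25,-75]): print(n,W(pw,[(0,y,15)])[0].round(4),"->",W(pi,[(0,-y,12)])[0].round(4))
np.savez("fit.npz",pi=pi,pw=pw)
def ov(c,b,s,o):
    x0,y0,x1,y1=b; im=cv2.resize(fs[c]["image"][y0:y1,x0:x1,::-1],None,fx=s,fy=s,interpolation=cv2.INTER_CUBIC)
    def pl(p,P):
        q=(proj(fs[c],W(p,P))-[x0,y0]+.5)*s-.5
        cv2.polylines(im,[np.int32(q.round())],True,(0,0,255),1)
    R=lambda x,y0,y1,z:[(-x,y0,z),(x,y0,z),(x,y1,z),(-x,y1,z)]
    for y in(75,25,-25,-75):
        pl(pi,R(23,y-23,y+23,24)); pl(pw,R(23,y-23,y+23,24))
        t=np.linspace(0,6.2,20); pl(pw,[(15*np.cos(a),y+15*np.sin(a),25) for a in t])
    pl(pi,R(27,-102,102,24)); pl(pw,R(31,-102,130,12)); pl(pw,R(31,-102,130,0)); pl(pi,R(27,-102,130,0))
    cv2.imwrite(o,im)
ov("top",(170,120,250,235),5,"pics/tw2.png");ov("top",(395,145,475,265),5,"pics/ti2.png")
ov("scene",(365,135,485,240),6,"pics/sw2.png");ov("scene",(130,200,220,320),5,"pics/si2.png")
ims=[cv2.imread(f"pics/{k}2.png") for k in("tw","ti")]
def pad(i):return cv2.copyMakeBorder(i,0,600-i.shape[0],0,400-i.shape[1],cv2.BORDER_CONSTANT)
cv2.imwrite("pics/t_ov.png",np.hstack([pad(i) for i in ims]))
E
python3 fit.py
```

```text
slim [0.5873 0.288  0.074 ] 0.28
round [0.544  0.2697 0.0772] 0.13
square [0.4925 0.2564 0.0756] 0.26
oblong [0.4454 0.2418 0.076 ] 0.38
iron knob [ 0.37204937 -0.31151275  0.03423837] 0.17060522003453116
wood knob [0.62840415 0.30044257 0.03204571] 0.03162620622987333
iron corner [ 0.58374144 -0.25106608  0.00885925] 0.1525731029311146
iron [ 0.4876 -0.2917  1.7454] [-0.  -0.9 -0.  -1.4  0.1 -0.6  0.  -4.6 -1.9 -2.8  0.3  0.5]
wood [ 0.517   0.2637 -1.2591] [-0.7 -1.   0.2 -0.7 -0.4  1.7  0.7  1.4  0.3 -0.2  0.6  1.6  1.2 -0.5
 -1.2 -0.5 -0.4 -0.2]
slim [0.5884 0.2867 0.015 ] -> [ 0.5615 -0.2786  0.012 ]
round [0.5408 0.2714 0.015 ] -> [ 0.5122 -0.2873  0.012 ]
square [0.4932 0.2561 0.015 ] -> [ 0.463 -0.296  0.012]
oblong [0.4456 0.2407 0.015 ] -> [ 0.4138 -0.3047  0.012 ]
```

The head tops measure 74–77 mm high against 77 expected. My scene clicks on the iron corners were probably the z=0 edges (triangulated at 9 mm), so I'll fix those and view the overlay.

```bash
sed -i 's/("scene",(27,-102,24),si(390,487)),("scene",(-27,-102,24),si(260,552))/("scene",(27,-102,0),si(390,487)),("scene",(-27,-102,0),si(260,552))/' fit.py
cat >> fit.py <<'E'
a=cv2.imread("pics/sw2.png");b=cv2.imread("pics/si2.png")
cv2.imwrite("pics/s_ov.png",np.hstack([cv2.resize(pad(b),None,fx=.8,fy=.8),cv2.resize(a,(480,420))[:480] if 0 else cv2.copyMakeBorder(cv2.resize(a,(480,420)),0,60,0,0,cv2.BORDER_CONSTANT)]))
E
python3 fit.py|tail -6
```

```text
wood [ 0.517   0.2637 -1.2591] [-0.7 -1.   0.2 -0.7 -0.4  1.7  0.7  1.4  0.3 -0.2  0.6  1.6  1.2 -0.5
 -1.2 -0.5 -0.4 -0.2]
slim [0.5884 0.2867 0.015 ] -> [ 0.5582 -0.28    0.012 ]
round [0.5408 0.2714 0.015 ] -> [ 0.5089 -0.2884  0.012 ]
square [0.4932 0.2561 0.015 ] -> [ 0.4596 -0.2968  0.012 ]
oblong [0.4456 0.2407 0.015 ] -> [ 0.4104 -0.3052  0.012 ]Traceback (most recent call last):
  File "fit.py", line 46, in <module>
    cv2.imwrite("pics/s_ov.png",np.hstack([cv2.resize(pad(b),None,fx=.8,fy=.8),cv2.resize(a,(480,420))[:480] if 0 else cv2.copyMakeBorder(cv2.resize(a,(480,420)),0,60,0,0,cv2.BORDER_CONSTANT)]))
                                                      ~~~^^^
  File "fit.py", line 43, in pad
    def pad(i):return cv2.copyMakeBorder(i,0,600-i.shape[0],0,400-i.shape[1],cv2.BORDER_CONSTANT)
                      ~~~~~~~~~~~~~~~~~~^^^^^^^^^^^^^^^^^^^^^^^^^^^^^^^^^^^^^^^^^^^^^^^^^^^^^^^^^
cv2.error: OpenCV(4.12.0) /io/opencv/modules/core/src/copy.cpp:1160: error: (-215:Assertion failed) top >= 0 && bottom >= 0 && left >= 0 && right >= 0 && _src.dims() <= 2 in function 'copyMakeBorder'
```

View pics/t_ov.png

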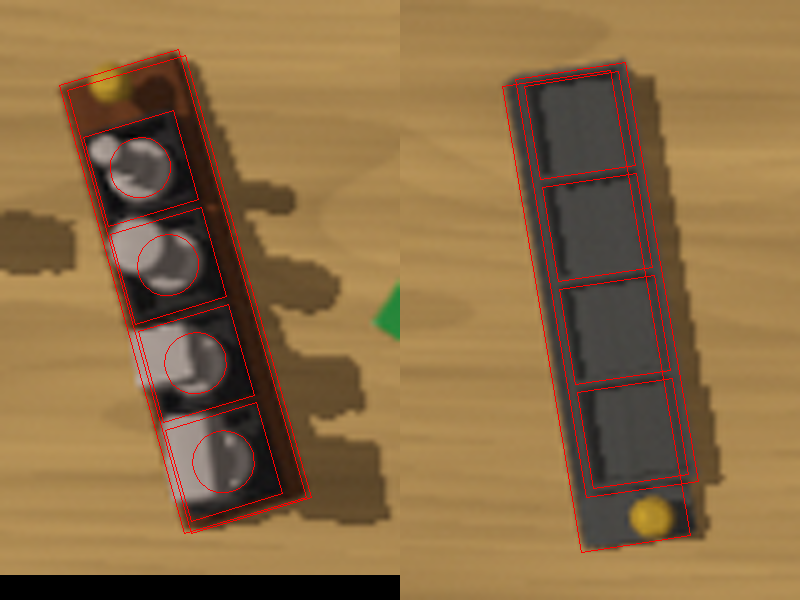

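```bash
python3 -c "
import cv2,numpy as np
a=cv2.resize(cv2.imread('pics/sw2.png'),(480,420));b=cv2.resize(cv2.imread('pics/si2.png'),(315,420))
cv2.imwrite('pics/s_ov.png',np.hstack([b,a]))"
```

```text
(no output)
```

View pics/s_ov.png

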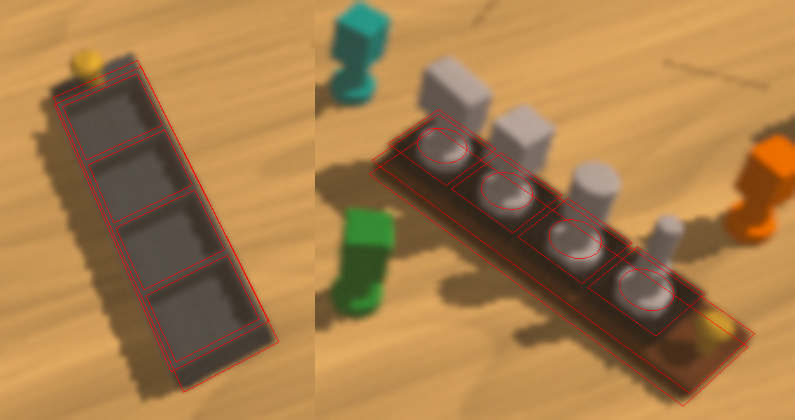

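Both overlays match to within about 1–2 mm. The square and oblong heads are both turned so that the same jaw angle as the iron bar's (about -80°) suits them, so one wrist turn of about -145° covers everything. Moving above the slim unit.

>>> servo_tool --commands '[[[0.03,-0.03,0],[0,0,-8]],[[0.06,-0.06,0],[0,0,-16]],[[0.09,-0.09,0],[0,0,-24]],[[0.12,-0.12,0],[0,0,-32]],[[0.15,-0.15,0],[0,0,-40]],[[0.18,-0.17,0],[0,0,-48]],[[0.21,-0.19,0],[0,0,-56]],[[0.24,-0.21,0],[0,0,-64]],[[0.27,-0.23,0],[0,0,-72]],[[0.29,-0.25,0],[0,0,-80]],[[0.31,-0.27,0],[0,0,-88]],[[0.32,-0.277,0],[0,0,-96]]]' --gripper 0.3

```text
time: 2.4
ee_pos: [0.5893, 0.2858, 0.2226]
tcp_rot: [0.874, 0.486, 0.0, 0.0]
ft_force: [-0.0, -0.3, 0.5]
width: 0.0569
```

>>> servo_tool --commands '[[[0,0,0],[0,0,-8]],[[0,0,0],[0,0,-16]],[[0,0,-0.02],[0,0,-24]],[[0,0,-0.04],[0,0,-32]],[[0,0,-0.06],[0,0,-40]],[[0,0,-0.08],[0,0,-48]],[[0,0,-0.08],[0,0,-48]],[[0,0,-0.08],[0,0,-48]]]'

```text
time: 3.2
ee_pos: [0.5894, 0.2857, 0.1427]
tcp_rot: [0.996, 0.091, -0.0, 0.0]
ft_force: [-0.3, 0.4, 1.0]
width: 0.0569
```

```bash
cat > st.py <<'E'
from plant import env
import numpy as np
from scipy.spatial.transform import Rotation as R
s=env.observe(); y=R.from_quat(s["tcp_rot"]).as_matrix()
print(round(s["time"],2),s["ee_pos"].round(4),"jaw",round(np.degrees(np.arctan2(y[1,1],y[0,1])),1),"zdir",y[:,2].round(3),"w",round(s["width"],4),"F",s["ft_force"].round(1),"q",s["joint_positions"].round(2))
E
python3 st.py
```

```text
3.2 [0.5894 0.2857 0.1427] jaw -79.6 zdir [-0.    -0.001 -1.   ] w 0.0569 F [-0.3  0.4  1. ] q [ 0.43  0.56  1.61 -0.    0.97  1.82]
```

>>> servo_tool --commands '[[[-0.0015,0.0015,-0.02],[0,0,0]],[[-0.0015,0.0015,-0.04],[0,0,0]],[[-0.0015,0.0015,-0.06],[0,0,0]],[[-0.0015,0.0015,-0.08],[0,0,0]],[[-0.0015,0.0015,-0.095],[0,0,0]],[[-0.0015,0.0015,-0.101],[0,0,0]],[[-0.0015,0.0015,-0.101],[0,0,0]]]'

```text
time: 3.9
ee_pos: [0.5879, 0.2872, 0.0416]
tcp_rot: [0.996, 0.091, -0.0, 0.0]
ft_force: [0.4, -0.1, 0.1]
width: 0.0569
```

>>> servo_tool --commands '[[[0,0,0],[0,0,0]],[[0,0,0],[0,0,0]],[[0,0,0],[0,0,0]],[[0,0,0],[0,0,0]],[[0,0,0],[0,0,0]],[[0,0,0],[0,0,0]]]' --gripper -1

```text
time: 4.5
ee_pos: [0.588, 0.2875, 0.0418]
tcp_rot: [0.996, 0.091, -0.0, 0.0]
ft_force: [0.0, 1.2, 0.7]
width: 0.0162
```

```bash
python3 st.py; python3 - <<'E'
from plant import env
import cv2
f=env.grab_frame("scene");cv2.imwrite("pics/g1.png",cv2.resize(f["image"][90:260,330:520,::-1],None,fx=4,fy=3.4))
E
```

```text
4.5 [0.588  0.2875 0.0418] jaw -79.5 zdir [-0.    -0.001 -1.   ] w 0.0162 F [0.  1.2 0.7] q [ 0.44  0.7   1.65 -0.    0.8   1.83]
```

View pics/g1.png

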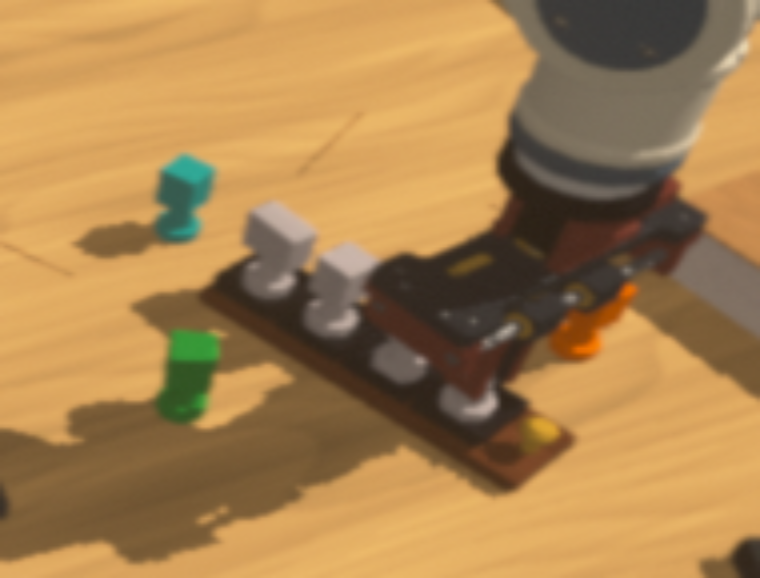

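Fingers straddle the slim rod, and the width reading is 16 mm against the 14 mm rod. I'll wait a moment, then lift.

>>> servo_tool --commands '[[[0,0,0],[0,0,0]],[[0,0,0],[0,0,0]],[[0,0,0],[0,0,0]]]'

```text
time: 4.85
ee_pos: [0.588, 0.2874, 0.0418]
tcp_rot: [0.996, 0.091, -0.0, 0.0]
ft_force: [-0.6, 0.1, 1.1]
width: 0.0156
```

>>> servo_tool --commands '[[[0,0,0.01],[0,0,0]],[[0,0,0.03],[0,0,0]],[[0,0,0.06],[0,0,0]],[[0,0,0.09],[0,0,0]],[[0,0,0.11],[0,0,0]],[[0,0,0.11],[0,0,0]]]'

```text
time: 5.45
ee_pos: [0.5899, 0.2882, 0.1555]
tcp_rot: [0.996, 0.091, 0.003, -0.001]
ft_force: [-0.1, -0.4, -1.6]
width: 0.0161
```

```bash
python3 st.py; python3 - <<'E'
from plant import env
import cv2
f=env.grab_frame("scene");cv2.imwrite("pics/g2.png",cv2.resize(f["image"][90:260,330:520,::-1],None,fx=4,fy=3.4))
E
```

```text
5.45 [0.5899 0.2882 0.1555] jaw -79.5 zdir [ 0.005  0.002 -1.   ] w 0.0161 F [-0.1 -0.4 -1.6] q [ 0.44  0.54  1.61 -0.    0.99  1.83]
```

View pics/g2.png

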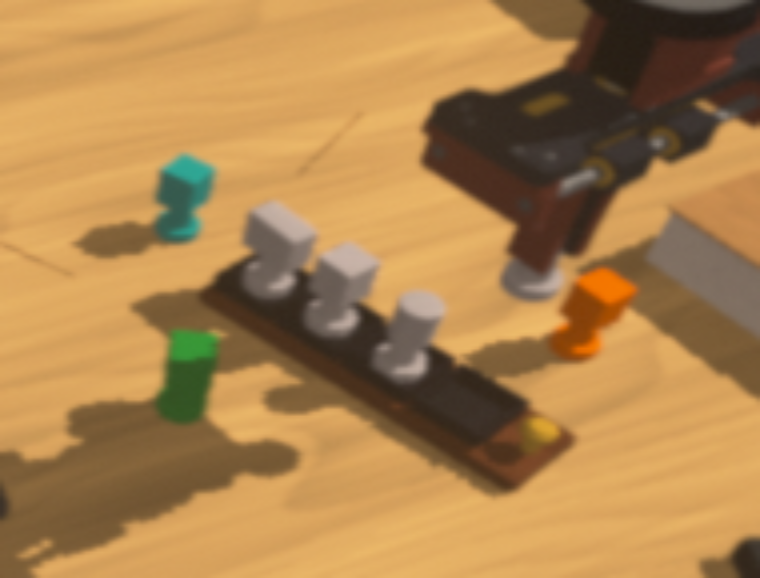

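Slim unit lifted upright. Carrying it to the far pocket.

>>> servo_tool --commands '[[[-0.001,-0.02,0],[0,0,0]],[[-0.003,-0.06,0],[0,0,0]],[[-0.006,-0.105,0],[0,0,0]],[[-0.009,-0.15,0],[0,0,0]],[[-0.011,-0.195,0],[0,0,0]],[[-0.014,-0.24,0],[0,0,0]],[[-0.017,-0.285,0],[0,0,0]],[[-0.02,-0.33,0],[0,0,0]],[[-0.023,-0.375,0],[0,0,0]],[[-0.026,-0.42,0],[0,0,0]],[[-0.029,-0.465,0],[0,0,0]],[[-0.031,-0.505,0],[0,0,0]]]'

```text
time: 6.7
ee_pos: [0.5553, -0.2197, 0.1517]
tcp_rot: [0.996, 0.091, -0.0, -0.001]
ft_force: [0.9, -0.0, -1.6]
width: 0.016
```

>>> servo_tool --commands '[[[0,-0.03,0],[0,0,0]],[[0,-0.05,0],[0,0,0]],[[0,-0.06,0],[0,0,0]],[[0,-0.06,0],[0,0,0]],[[0,-0.06,0],[0,0,0]]]'

```text
time: 7.2
ee_pos: [0.5551, -0.2786, 0.1512]
tcp_rot: [0.996, 0.091, -0.001, -0.001]
ft_force: [-0.7, 0.4, -1.6]
width: 0.0159
```

```bash
python3 st.py
```

```text
7.2 [ 0.5551 -0.2786  0.1512] jaw -79.6 zdir [-0.002  0.002 -1.   ] w 0.0159 F [-0.7  0.4 -1.6] q [-0.48  0.5   1.69  0.    0.95  0.9 ]
```

>>> servo_tool --commands '[[[0.003,-0.0015,-0.02],[0,0,0]],[[0.003,-0.0015,-0.05],[0,0,0]],[[0.003,-0.0015,-0.08],[0,0,0]],[[0.003,-0.0015,-0.095],[0,0,0]],[[0.003,-0.0015,-0.105],[0,0,0]],[[0.003,-0.0015,-0.111],[0,0,0]],[[0.003,-0.0015,-0.111],[0,0,0]]]'

```text
time: 7.9
ee_pos: [0.5583, -0.2799, 0.0403]
tcp_rot: [0.996, 0.091, -0.001, -0.001]
ft_force: [-0.2, -0.3, -1.1]
width: 0.016
```

```bash
python3 st.py; python3 - <<'E'
from plant import env
import cv2
f=env.grab_frame("scene");cv2.imwrite("pics/p1.png",cv2.resize(f["image"][160:330,100:260,::-1],None,fx=3.5,fy=3.5))
E
```

```text
7.9 [ 0.5583 -0.2799  0.0403] jaw -79.5 zdir [-0.002  0.002 -1.   ] w 0.016 F [-0.2 -0.3 -1.1] q [-0.48  0.67  1.72  0.    0.76  0.9 ]
```

View pics/p1.png

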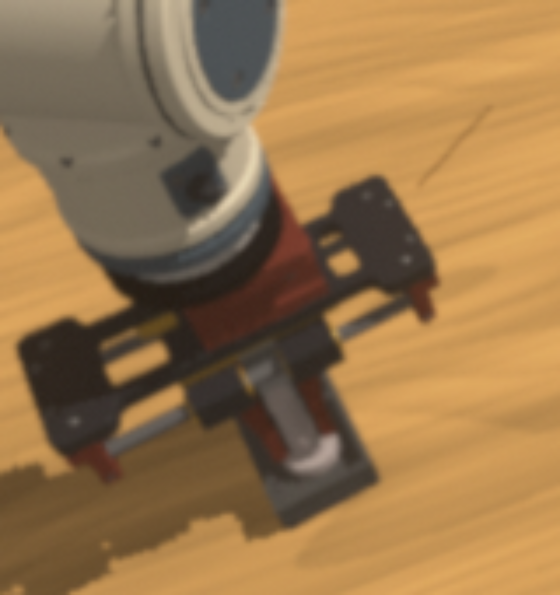

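The foot sits centred in the far pocket. Lowering the last 1.5 mm and releasing.

>>> servo_tool --commands '[[[0,0,-0.0008],[0,0,0]],[[0,0,-0.0015],[0,0,0]],[[0,0,-0.0015],[0,0,0]]]'

```text
time: 8.25
ee_pos: [0.5589, -0.2804, 0.0399]
tcp_rot: [0.996, 0.091, 0.0, -0.001]
ft_force: [0.9, 0.9, -1.6]
width: 0.0158
```

>>> servo_tool --commands '[[[0,0,0],[0,0,0]],[[0,0,0],[0,0,0]],[[0,0,0],[0,0,0]],[[0,0,0],[0,0,0]],[[0,0,0.01],[0,0,0]],[[0,0,0.04],[0,0,0]],[[0,0,0.08],[0,0,0]],[[0,0,0.11],[0,0,0]],[[0,0,0.11],[0,0,0]]]' --gripper 0.3

```text
time: 9.15
ee_pos: [0.5617, -0.2819, 0.1554]
tcp_rot: [0.996, 0.091, 0.004, 0.002]
ft_force: [0.3, -0.7, -0.1]
width: 0.0573
```

```bash
python3 st.py; python3 - <<'E'
from plant import env
import cv2
f=env.grab_frame("scene");cv2.imwrite("pics/p1b.png",cv2.resize(f["image"][160:330,100:260,::-1],None,fx=3.5,fy=3.5))
E
```

```text
9.15 [ 0.5617 -0.2819  0.1554] jaw -79.6 zdir [ 0.008 -0.003 -1.   ] w 0.0573 F [ 0.3 -0.7 -0.1] q [-0.48  0.5   1.67  0.    0.96  0.9 ]
```

View pics/p1b.png

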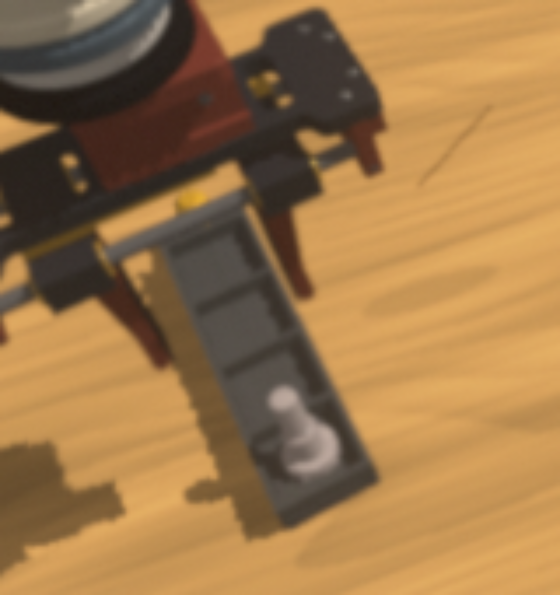

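Slim stands upright in the far pocket. Next is the round unit.

>>> servo_tool --commands '[[[-0.001,0.02,-0.004],[0,0,0]],[[-0.002,0.06,-0.005],[0,0,0]],[[-0.004,0.105,-0.005],[0,0,0]],[[-0.006,0.15,-0.005],[0,0,0]],[[-0.008,0.195,-0.005],[0,0,0]],[[-0.01,0.24,-0.005],[0,0,0]],[[-0.012,0.285,-0.005],[0,0,0]],[[-0.013,0.33,-0.005],[0,0,0]],[[-0.015,0.375,-0.005],[0,0,0]],[[-0.017,0.42,-0.005],[0,0,0]],[[-0.018,0.465,-0.005],[0,0,0]],[[-0.019,0.505,-0.005],[0,0,0]]]'

```text
time: 10.4
ee_pos: [0.539, 0.2263, 0.1463]
tcp_rot: [0.996, 0.091, 0.001, 0.001]
ft_force: [0.4, 0.0, 0.3]
width: 0.0571
```

>>> servo_tool --commands '[[[0,0.02,0],[0,0,0]],[[0,0.03,0],[0,0,0]],[[0,0.035,0],[0,0,0]],[[0,0.035,0],[0,0,0]],[[0,0.035,0],[0,0,0]],[[0,0.035,0],[0,0,0]]]'

```text
time: 11.0
ee_pos: [0.5391, 0.2601, 0.1463]
tcp_rot: [0.996, 0.091, 0.001, 0.001]
ft_force: [0.0, -0.4, 0.8]
width: 0.0572
```

```bash
python3 st.py
```

```text
11.0 [0.5391 0.2601 0.1463] jaw -79.6 zdir [ 0.001 -0.002 -1.   ] w 0.0572 F [ 0.  -0.4  0.8] q [ 0.43  0.48  1.74 -0.    0.92  1.82]
```

>>> servo_tool --commands '[[[0.003,0.0105,0],[0,0,0]],[[0.003,0.0105,-0.02],[0,0,0]],[[0.003,0.0105,-0.05],[0,0,0]],[[0.003,0.0105,-0.08],[0,0,0]],[[0.003,0.0105,-0.097],[0,0,0]],[[0.003,0.0105,-0.1045],[0,0,0]],[[0.003,0.0105,-0.1045],[0,0,0]],[[0.003,0.0105,-0.1045],[0,0,0]]]'

```text
time: 11.8
ee_pos: [0.5428, 0.2709, 0.0425]
tcp_rot: [0.996, 0.091, 0.001, 0.001]
ft_force: [-0.9, 1.1, 0.2]
width: 0.0573
```

>>> servo_tool --commands '[[[0,0,0],[0,0,0]],[[0,0,0],[0,0,0]],[[0,0,0],[0,0,0]],[[0,0,0],[0,0,0]],[[0,0,0],[0,0,0]],[[0,0,0],[0,0,0]],[[0,0,0],[0,0,0]],[[0,0,0],[0,0,0]]]' --gripper -1

```text
time: 12.6
ee_pos: [0.5431, 0.2711, 0.0428]
tcp_rot: [0.996, 0.091, 0.001, 0.001]
ft_force: [-0.6, 0.4, 5.3]
width: 0.0256
```

```bash
python3 st.py
```

```text
12.6 [0.5431 0.2711 0.0428] jaw -79.6 zdir [ 0.003 -0.001 -1.   ] w 0.0256 F [-0.6  0.4  5.3] q [ 0.44  0.64  1.76 -0.    0.74  1.84]
```

>>> servo_tool --commands '[[[0,0,0.01],[0,0,0]],[[0,0,0.03],[0,0,0]],[[0,0,0.06],[0,0,0]],[[0,0,0.09],[0,0,0]],[[0,0,0.105],[0,0,0]],[[0,0,0.105],[0,0,0]],[[0,0,0.105],[0,0,0]]]'

```text
time: 13.3
ee_pos: [0.5425, 0.2708, 0.1472]
tcp_rot: [0.996, 0.091, 0.001, 0.001]
ft_force: [-0.3, -0.8, -3.2]
width: 0.0257
```

>>> servo_tool --commands '[[[-0.001,-0.02,0],[0,0,0]],[[-0.003,-0.06,0],[0,0,0]],[[-0.006,-0.105,0],[0,0,0]],[[-0.009,-0.15,0],[0,0,0]],[[-0.012,-0.195,0],[0,0,0]],[[-0.015,-0.24,0],[0,0,0]],[[-0.018,-0.285,0],[0,0,0]],[[-0.021,-0.33,0],[0,0,0]],[[-0.024,-0.375,0],[0,0,0]],[[-0.027,-0.42,0],[0,0,0]],[[-0.03,-0.465,0],[0,0,0]],[[-0.034,-0.505,0],[0,0,0]]]'

```text
time: 14.5
ee_pos: [0.5063, -0.2366, 0.1455]
tcp_rot: [0.996, 0.09, -0.0, 0.0]
ft_force: [0.0, 0.6, -1.4]
width: 0.0253
```

>>> servo_tool --commands '[[[0,-0.03,0],[0,0,0]],[[0,-0.045,0],[0,0,0]],[[0,-0.05,0],[0,0,0]],[[0,-0.05,0],[0,0,0]],[[0,-0.05,0],[0,0,0]],[[0,-0.05,0],[0,0,0]]]'

```text
time: 15.1
ee_pos: [0.5063, -0.2852, 0.1454]
tcp_rot: [0.996, 0.091, -0.001, 0.0]
ft_force: [0.1, 0.1, -2.2]
width: 0.0254
```

```bash
python3 st.py
```

```text
15.1 [ 0.5063 -0.2852  0.1454] jaw -79.6 zdir [-0.001 -0.    -1.   ] w 0.0254 F [ 0.1  0.1 -2.2] q [-0.53  0.46  1.78 -0.    0.9   0.86]
```

>>> servo_tool --commands '[[[0.0027,-0.003,0],[0,0,0]],[[0.0027,-0.003,-0.02],[0,0,0]],[[0.0027,-0.003,-0.05],[0,0,0]],[[0.0027,-0.003,-0.08],[0,0,0]],[[0.0027,-0.003,-0.095],[0,0,0]],[[0.0027,-0.003,-0.102],[0,0,0]],[[0.0027,-0.003,-0.105],[0,0,0]],[[0.0027,-0.003,-0.105],[0,0,0]]]'

```text
time: 15.9
ee_pos: [0.5096, -0.2884, 0.041]
tcp_rot: [0.996, 0.091, -0.0, 0.0]
ft_force: [0.9, 0.0, -1.5]
width: 0.0253
```

```bash
python3 st.py; python3 - <<'E'
from plant import env
import cv2
f=env.grab_frame("scene");cv2.imwrite("pics/p2.png",cv2.resize(f["image"][160:330,100:260,::-1],None,fx=3.5,fy=3.5))
E
```

```text
15.9 [ 0.5096 -0.2884  0.041 ] jaw -79.6 zdir [-0.    -0.001 -1.   ] w 0.0253 F [ 0.9  0.  -1.5] q [-0.53  0.62  1.81 -0.    0.71  0.85]
```

View pics/p2.png

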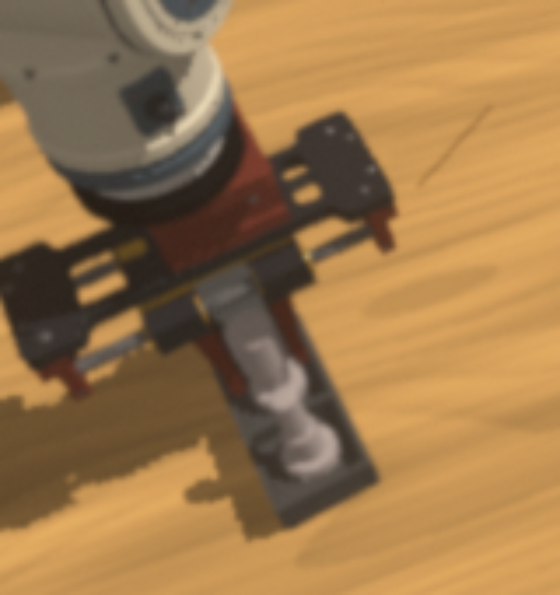

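Round is centred in the second pocket. Lowering 1 mm, releasing and lifting.

>>> servo_tool --commands '[[[-0.0005,0,-0.001],[0,0,0]],[[-0.0005,0,-0.0015],[0,0,0]],[[-0.0005,0,-0.0015],[0,0,0]]]'

```text
time: 16.25
ee_pos: [0.5095, -0.2887, 0.0404]
tcp_rot: [0.996, 0.091, 0.0, 0.001]
ft_force: [0.1, 0.9, -2.4]
width: 0.0255
```

>>> servo_tool --commands '[[[0,0,0],[0,0,0]],[[0,0,0],[0,0,0]],[[0,0,0],[0,0,0]],[[0,0,0],[0,0,0]],[[0,0,0.01],[0,0,0]],[[0,0,0.04],[0,0,0]],[[0,0,0.08],[0,0,0]],[[0,0,0.105],[0,0,0]],[[0,0,0.105],[0,0,0]],[[0,0,0.105],[0,0,0]]]' --gripper 0.3

```text
time: 17.25
ee_pos: [0.5096, -0.2888, 0.1461]
tcp_rot: [0.996, 0.091, 0.001, 0.001]
ft_force: [-0.4, 0.5, -0.5]
width: 0.0575
```

```bash
python3 st.py; python3 - <<'E'
from plant import env
import cv2
f=env.grab_frame("scene");cv2.imwrite("pics/p2b.png",cv2.resize(f["image"][160:330,100:260,::-1],None,fx=3.5,fy=3.5))
E
```

```text
17.25 [ 0.5096 -0.2888  0.1461] jaw -79.6 zdir [ 0.002 -0.002 -1.   ] w 0.0575 F [-0.4  0.5 -0.5] q [-0.54  0.46  1.77 -0.    0.9   0.85]
```

View pics/p2b.png

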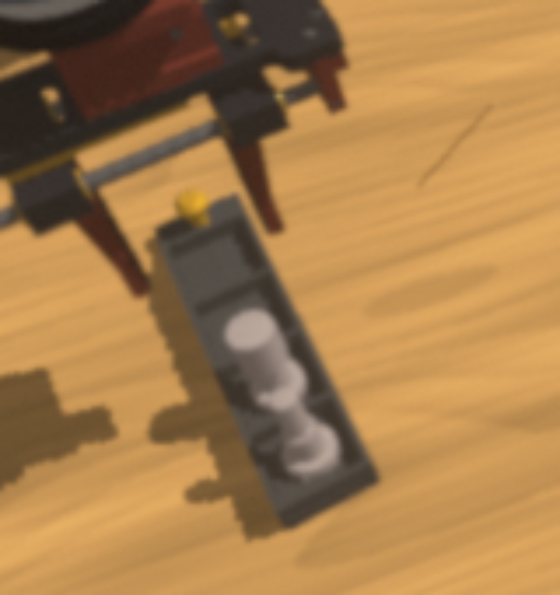

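Round placed upright. Next is the square unit.

>>> servo_tool --commands '[[[0,0.02,0],[0,0,0]],[[-0.002,0.06,0],[0,0,0]],[[-0.004,0.105,0],[0,0,0]],[[-0.005,0.15,0],[0,0,0]],[[-0.006,0.195,0],[0,0,0]],[[-0.007,0.24,0],[0,0,0]],[[-0.009,0.285,0],[0,0,0]],[[-0.01,0.33,0],[0,0,0]],[[-0.012,0.375,0],[0,0,0]],[[-0.014,0.42,0],[0,0,0]],[[-0.016,0.465,0],[0,0,0]],[[-0.017,0.505,0],[0,0,0]]]'

```text
time: 18.5
ee_pos: [0.4896, 0.2189, 0.1435]
tcp_rot: [0.996, 0.091, -0.001, 0.001]
ft_force: [0.4, -1.0, 0.2]
width: 0.0568
```

>>> servo_tool --commands '[[[0,0.02,0],[0,0,0]],[[0,0.035,0],[0,0,0]],[[0,0.04,0],[0,0,0]],[[0,0.04,0],[0,0,0]],[[0,0.04,0],[0,0,0]],[[0,0.04,0],[0,0,0]]]'

```text
time: 19.1
ee_pos: [0.4897, 0.2578, 0.1435]
tcp_rot: [0.996, 0.091, -0.002, 0.001]
ft_force: [0.4, -0.1, 0.8]
width: 0.057
```

```bash
python3 st.py; python3 - <<'E'
from plant import env
import cv2
f=env.grab_frame("scene");cv2.imwrite("pics/g3.png",cv2.resize(f["image"][90:260,330:520,::-1],None,fx=4,fy=3.4))
E
```

```text
19.1 [0.4897 0.2578 0.1435] jaw -79.6 zdir [-0.003 -0.002 -1.   ] w 0.057 F [ 0.4 -0.1  0.8] q [ 0.46  0.43  1.84 -0.    0.87  1.85]
```

View pics/g3.png

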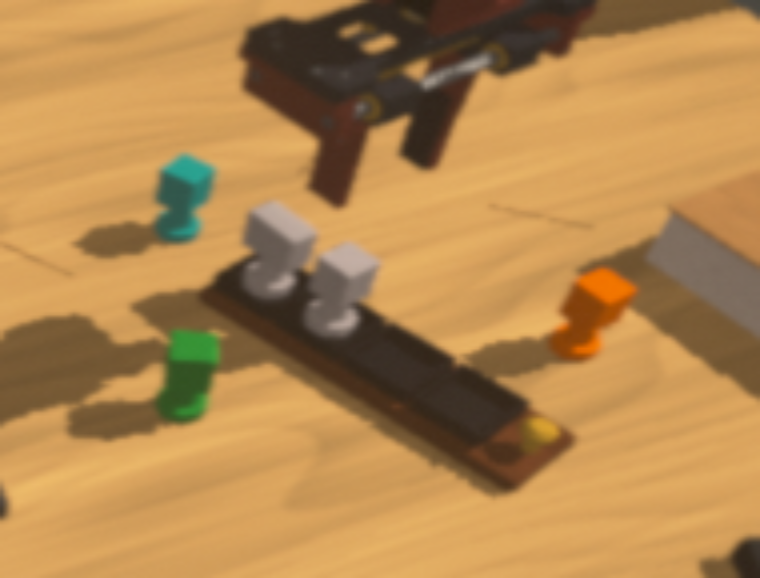

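Square and oblong stand undisturbed. Descending on the square.

>>> servo_tool --commands '[[[0.003,-0.0013,0],[0,0,0]],[[0.003,-0.0013,-0.02],[0,0,0]],[[0.003,-0.0013,-0.05],[0,0,0]],[[0.003,-0.0013,-0.08],[0,0,0]],[[0.003,-0.0013,-0.095],[0,0,0]],[[0.003,-0.0013,-0.1015],[0,0,0]],[[0.003,-0.0013,-0.1015],[0,0,0]],[[0.003,-0.0013,-0.1015],[0,0,0]]]'

```text
time: 19.95
ee_pos: [0.4936, 0.2568, 0.043]
tcp_rot: [0.996, 0.091, -0.001, 0.001]
ft_force: [0.2, 0.4, -0.2]
width: 0.0569
```

>>> servo_tool --commands '[[[0,0,0],[0,0,0]],[[0,0,0],[0,0,0]],[[0,0,0],[0,0,0]],[[0,0,0],[0,0,0]],[[0,0,0],[0,0,0]],[[0,0,0],[0,0,0]],[[0,0,0],[0,0,0]],[[0,0,0],[0,0,0]]]' --gripper -1

```text
time: 20.75
ee_pos: [0.4938, 0.2571, 0.0433]
tcp_rot: [0.996, 0.091, -0.0, 0.001]
ft_force: [-1.0, 1.0, 5.2]
width: 0.0259
```

```bash
python3 st.py
```

```text
20.75 [0.4938 0.2571 0.0433] jaw -79.6 zdir [-0.001 -0.001 -1.   ] w 0.0259 F [-1.   1.   5.2] q [ 0.46  0.59  1.87 -0.    0.68  1.85]
```

>>> servo_tool --commands '[[[0,0,0.01],[0,0,0]],[[0,0,0.03],[0,0,0]],[[0,0,0.06],[0,0,0]],[[0,0,0.09],[0,0,0]],[[0,0,0.105],[0,0,0]],[[0,0,0.105],[0,0,0]],[[0,0,0.105],[0,0,0]]]'

```text
time: 21.45
ee_pos: [0.4934, 0.2568, 0.1481]
tcp_rot: [0.996, 0.091, -0.001, 0.001]
ft_force: [0.5, -0.5, -2.7]
width: 0.0258
```

>>> servo_tool --commands '[[[-0.001,-0.02,0],[0,0,0]],[[-0.003,-0.06,0],[0,0,0]],[[-0.006,-0.105,0],[0,0,0]],[[-0.009,-0.15,0],[0,0,0]],[[-0.012,-0.195,0],[0,0,0]],[[-0.015,-0.24,0],[0,0,0]],[[-0.018,-0.285,0],[0,0,0]],[[-0.021,-0.33,0],[0,0,0]],[[-0.024,-0.375,0],[0,0,0]],[[-0.027,-0.42,0],[0,0,0]],[[-0.03,-0.465,0],[0,0,0]],[[-0.032,-0.505,0],[0,0,0]]]'

```text
time: 22.65
ee_pos: [0.4598, -0.2498, 0.1465]
tcp_rot: [0.996, 0.09, -0.002, -0.0]
ft_force: [0.3, -0.7, -2.6]
width: 0.0259
```

>>> servo_tool --commands '[[[0,-0.03,0],[0,0,0]],[[0,-0.045,0],[0,0,0]],[[0,-0.048,0],[0,0,0]],[[0,-0.048,0],[0,0,0]],[[0,-0.048,0],[0,0,0]],[[0,-0.048,0],[0,0,0]]]'

```text
time: 23.25
ee_pos: [0.4599, -0.2964, 0.1465]
tcp_rot: [0.996, 0.091, -0.002, -0.0]
ft_force: [-0.2, 0.7, -2.9]
width: 0.026
```

```bash
python3 st.py
```

```text
23.25 [ 0.4599 -0.2964  0.1465] jaw -79.5 zdir [-0.004  0.    -1.   ] w 0.026 F [-0.2  0.7 -2.9] q [-0.59  0.42  1.86 -0.    0.87  0.8 ]
```

>>> servo_tool --commands '[[[0,-0.0004,0],[0,0,0]],[[0,-0.0004,-0.02],[0,0,0]],[[0,-0.0004,-0.05],[0,0,0]],[[0,-0.0004,-0.08],[0,0,0]],[[0,-0.0004,-0.095],[0,0,0]],[[0,-0.0004,-0.103],[0,0,0]],[[0,-0.0004,-0.106],[0,0,0]],[[0,-0.0004,-0.106],[0,0,0]]]'

```text
time: 24.05
ee_pos: [0.4604, -0.297, 0.0411]
tcp_rot: [0.996, 0.091, -0.002, -0.0]
ft_force: [0.4, -0.5, -2.3]
width: 0.0254
```

```bash
python3 st.py; python3 - <<'E'
from plant import env
import cv2
f=env.grab_frame("scene");cv2.imwrite("pics/p3.png",cv2.resize(f["image"][160:330,100:260,::-1],None,fx=3.5,fy=3.5))
E
```

```text
24.05 [ 0.4604 -0.297   0.0411] jaw -79.5 zdir [-0.003 -0.    -1.   ] w 0.0254 F [ 0.4 -0.5 -2.3] q [-0.59  0.59  1.89 -0.    0.66  0.8 ]
```

View pics/p3.png

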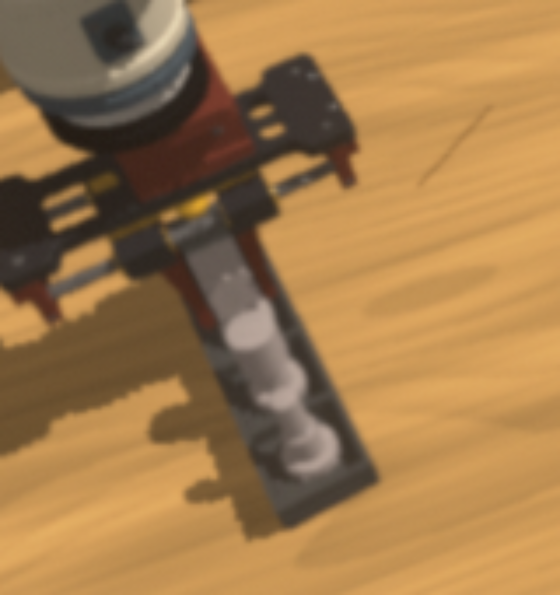

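Square sits in line over pocket three. Setting it down and releasing.

>>> servo_tool --commands '[[[0,0,-0.001],[0,0,0]],[[0,0,-0.0015],[0,0,0]],[[0,0,-0.0015],[0,0,0]]]'

```text
time: 24.4
ee_pos: [0.461, -0.2975, 0.0404]
tcp_rot: [0.996, 0.091, -0.001, 0.001]
ft_force: [0.1, 0.4, -0.6]
width: 0.0258
```

>>> servo_tool --commands '[[[0,0,0],[0,0,0]],[[0,0,0],[0,0,0]],[[0,0,0],[0,0,0]],[[0,0,0],[0,0,0]],[[0,0,0.01],[0,0,0]],[[0,0,0.04],[0,0,0]],[[0,0,0.08],[0,0,0]],[[0,0,0.105],[0,0,0]],[[0,0,0.105],[0,0,0]],[[0,0,0.105],[0,0,0]]]' --gripper 0.3

```text
time: 25.4
ee_pos: [0.4612, -0.2976, 0.146]
tcp_rot: [0.996, 0.091, -0.0, 0.001]
ft_force: [0.2, -0.0, 0.4]
width: 0.0574
```

```bash
python3 st.py; python3 - <<'E'
from plant import env
import cv2
f=env.grab_frame("scene");cv2.imwrite("pics/p3b.png",cv2.resize(f["image"][160:330,100:260,::-1],None,fx=3.5,fy=3.5))
E
```

```text
25.4 [ 0.4612 -0.2976  0.146 ] jaw -79.5 zdir [-0.001 -0.002 -1.   ] w 0.0574 F [ 0.2 -0.   0.4] q [-0.59  0.42  1.85 -0.    0.87  0.8 ]
```

View pics/p3b.png

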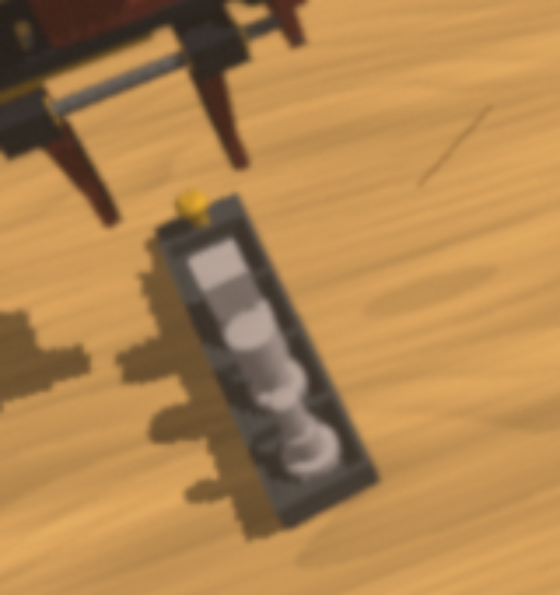

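Square placed upright. Last is the oblong unit.

>>> servo_tool --commands '[[[0,0.02,0],[0,0,0]],[[-0.002,0.06,0],[0,0,0]],[[-0.003,0.105,0],[0,0,0]],[[-0.004,0.15,0],[0,0,0]],[[-0.005,0.195,0],[0,0,0]],[[-0.006,0.24,0],[0,0,0]],[[-0.008,0.285,0],[0,0,0]],[[-0.009,0.33,0],[0,0,0]],[[-0.01,0.375,0],[0,0,0]],[[-0.012,0.42,0],[0,0,0]],[[-0.013,0.465,0],[0,0,0]],[[-0.014,0.505,0],[0,0,0]]]'

```text
time: 26.65
ee_pos: [0.4451, 0.2095, 0.1435]
tcp_rot: [0.996, 0.091, -0.003, 0.001]
ft_force: [0.5, -0.6, -0.4]
width: 0.057
```

>>> servo_tool --commands '[[[0,0.02,0],[0,0,0]],[[0,0.032,0],[0,0,0]],[[0,0.035,0],[0,0,0]],[[0,0.035,0],[0,0,0]],[[0,0.035,0],[0,0,0]],[[0,0.035,0],[0,0,0]]]'

```text
time: 27.25
ee_pos: [0.4452, 0.2434, 0.1435]
tcp_rot: [0.996, 0.091, -0.003, 0.001]
ft_force: [0.8, 0.1, 0.8]
width: 0.0569
```

```bash
python3 st.py
```

```text
27.25 [0.4452 0.2434 0.1435] jaw -79.6 zdir [-0.005 -0.002 -1.   ] w 0.0569 F [0.8 0.1 0.8] q [0.48 0.37 1.94 0.   0.84 1.87]
```

>>> servo_tool --commands '[[[0.0003,-0.002,0],[0,-0.3,0]],[[0.0003,-0.002,-0.02],[0,-0.3,0]],[[0.0003,-0.002,-0.05],[0,-0.3,0]],[[0.0003,-0.002,-0.08],[0,-0.3,0]],[[0.0003,-0.002,-0.095],[0,-0.3,0]],[[0.0003,-0.002,-0.102],[0,-0.3,0]],[[0.0003,-0.002,-0.102],[0,-0.3,0]],[[0.0003,-0.002,-0.102],[0,-0.3,0]]]'

```text
time: 28.05
ee_pos: [0.446, 0.2414, 0.0421]
tcp_rot: [0.996, 0.091, 0.0, 0.001]
ft_force: [-0.7, 0.2, 0.0]
width: 0.057
```

>>> servo_tool --commands '[[[0,0,0],[0,0,0]],[[0,0,0],[0,0,0]],[[0,0,0],[0,0,0]],[[0,0,0],[0,0,0]],[[0,0,0],[0,0,0]],[[0,0,0],[0,0,0]],[[0,0,0],[0,0,0]],[[0,0,0],[0,0,0]]]' --gripper -1

```text
time: 28.85
ee_pos: [0.4461, 0.2416, 0.0423]
tcp_rot: [0.996, 0.091, 0.001, 0.001]
ft_force: [-0.6, 0.5, 5.5]
width: 0.0219
```

```bash
python3 st.py
```

```text
28.85 [0.4461 0.2416 0.0423] jaw -79.6 zdir [ 0.001 -0.002 -1.   ] w 0.0219 F [-0.6  0.5  5.5] q [ 0.47  0.55  1.98 -0.    0.61  1.87]
```

>>> servo_tool --commands '[[[0,0,0.01],[0,0,0]],[[0,0,0.03],[0,0,0]],[[0,0,0.06],[0,0,0]],[[0,0,0.09],[0,0,0]],[[0,0,0.105],[0,0,0]],[[0,0,0.105],[0,0,0]],[[0,0,0.105],[0,0,0]]]'

```text
time: 29.55
ee_pos: [0.4458, 0.2414, 0.1472]
tcp_rot: [0.996, 0.091, 0.0, 0.001]
ft_force: [-0.5, 0.4, -1.2]
width: 0.0217
```

>>> servo_tool --commands '[[[-0.001,-0.02,0],[0,0,0]],[[-0.003,-0.06,0],[0,0,0]],[[-0.006,-0.105,0],[0,0,0]],[[-0.009,-0.15,0],[0,0,0]],[[-0.012,-0.195,0],[0,0,0]],[[-0.015,-0.24,0],[0,0,0]],[[-0.018,-0.285,0],[0,0,0]],[[-0.021,-0.33,0],[0,0,0]],[[-0.024,-0.375,0],[0,0,0]],[[-0.027,-0.42,0],[0,0,0]],[[-0.03,-0.465,0],[0,0,0]],[[-0.034,-0.505,0],[0,0,0]]]'

```text
time: 30.75
ee_pos: [0.4106, -0.2653, 0.1458]
tcp_rot: [0.996, 0.09, -0.0, 0.0]
ft_force: [-0.2, -0.4, -1.2]
width: 0.0219
```

>>> servo_tool --commands '[[[0,-0.025,0],[0,0,0]],[[0,-0.038,0],[0,0,0]],[[0,-0.041,0],[0,0,0]],[[0,-0.041,0],[0,0,0]],[[0,-0.041,0],[0,0,0]],[[0,-0.041,0],[0,0,0]]]'

```text
time: 31.35
ee_pos: [0.4106, -0.305, 0.1458]
tcp_rot: [0.996, 0.091, -0.001, -0.0]
ft_force: [-0.3, -0.1, -0.8]
width: 0.022
```

```bash
python3 st.py
```

```text
31.35 [ 0.4106 -0.305   0.1458] jaw -79.6 zdir [-0.001  0.    -1.   ] w 0.022 F [-0.3 -0.1 -0.8] q [-0.66  0.37  1.93 -0.    0.84  0.73]
```

>>> servo_tool --commands '[[[0,0,0],[0,0,0]],[[0,0,-0.02],[0,0,0]],[[0,0,-0.05],[0,0,0]],[[0,0,-0.08],[0,0,0]],[[0,0,-0.095],[0,0,0]],[[0,0,-0.103],[0,0,0]],[[0,0,-0.106],[0,0,0]],[[0,0,-0.106],[0,0,0]]]'

```text
time: 32.15
ee_pos: [0.411, -0.305, 0.0402]
tcp_rot: [0.996, 0.091, -0.0, 0.0]
ft_force: [-0.9, -0.7, -1.8]
width: 0.022
```

```bash
python3 st.py; python3 - <<'E'
from plant import env
import cv2
f=env.grab_frame("scene");cv2.imwrite("pics/p4.png",cv2.resize(f["image"][160:330,100:260,::-1],None,fx=3.5,fy=3.5))
E
```

```text
32.15 [ 0.411  -0.305   0.0402] jaw -79.5 zdir [-0.001 -0.    -1.   ] w 0.022 F [-0.9 -0.7 -1.8] q [-0.66  0.55  1.97 -0.    0.61  0.73]
```

View pics/p4.png

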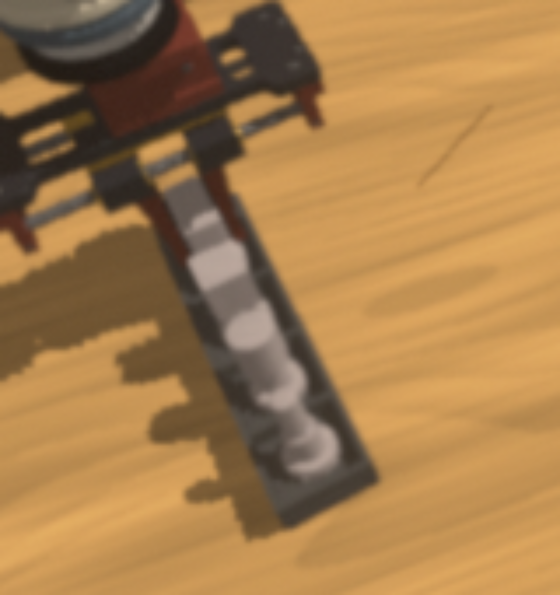

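Oblong is lined up over the pocket by the knob. Setting it down, releasing and backing off.

>>> servo_tool --commands '[[[0,0,-0.001],[0,0,0]],[[0,0,-0.0015],[0,0,0]],[[0,0,-0.0015],[0,0,0]]]'

```text
time: 32.5
ee_pos: [0.4115, -0.3055, 0.0394]
tcp_rot: [0.996, 0.091, 0.0, 0.001]
ft_force: [-0.5, -1.1, 1.3]
width: 0.0217
```

>>> servo_tool --commands '[[[0,0,0],[0,0,0]],[[0,0,0],[0,0,0]],[[0,0,0],[0,0,0]],[[0,0,0],[0,0,0]],[[0,0,0.01],[0,0,0]],[[0,0,0.04],[0,0,0]],[[0,0,0.08],[0,0,0]],[[0,0,0.12],[0,0,0]],[[0,0,0.14],[0,0,0]],[[0,0,0.14],[0,0,0]]]' --gripper 0.3

```text
time: 33.5
ee_pos: [0.4132, -0.3068, 0.1831]
tcp_rot: [0.996, 0.091, 0.003, 0.003]
ft_force: [0.4, -0.0, -0.3]
width: 0.0571
```

>>> servo_tool --commands '[[[0,0.03,0],[0,0,0]],[[0,0.07,0],[0,0,0]],[[0,0.11,0],[0,0,0]],[[0,0.15,0],[0,0,0]],[[0,0.19,0],[0,0,0]],[[0,0.23,0],[0,0,0]],[[0,0.27,0],[0,0,0]],[[0,0.3,0],[0,0,0]],[[0,0.3,0],[0,0,0]]]'

```text
time: 34.4
ee_pos: [0.4121, -0.0042, 0.1824]
tcp_rot: [0.996, 0.093, 0.002, 0.003]
ft_force: [-0.2, -0.8, -0.3]
width: 0.0569
```

```bash
python3 st.py; python3 - <<'E'
from plant import env
from h import *
fs={n:env.grab_frame(n) for n in("scene","top")}
a=cv2.resize(fs["scene"]["image"][200:320,130:220,::-1],None,fx=4.4,fy=4.4)
b=cv2.resize(fs["top"]["image"][145:265,395:475,::-1],None,fx=4.4,fy=4.4)
cv2.imwrite("pics/fin.png",np.hstack([a,b]))
cv2.imwrite("pics/finall.png",fs["top"]["image"][:,:,::-1])
E
```

```text
34.4 [ 0.4121 -0.0042  0.1824] jaw -79.3 zdir [ 0.004 -0.005 -1.   ] w 0.0569 F [-0.2 -0.8 -0.3] q [-0.04  0.17  2.11 -0.01  0.85  1.35]
```

View pics/fin.png

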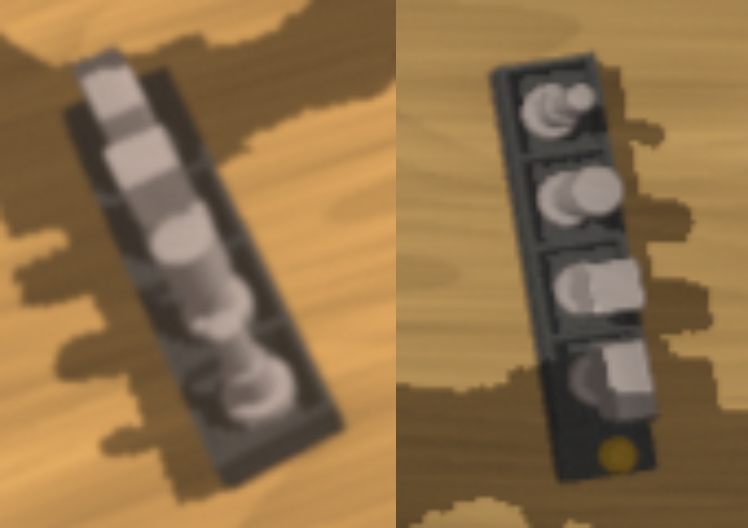

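View pics/finall.png

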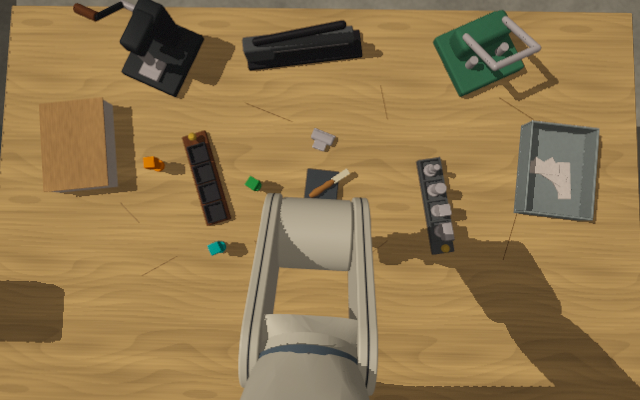

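All four stand in their pockets: slim, round, square, oblong, running from the far end to the knob. I'll check the head-top heights from both views, then hand in.

```bash
python3 - <<'E'
from plant import env
from h import *
fs=[env.grab_frame(n) for n in("scene","top")]
s=lambda u,v:np.array([(u+.5)/4.4-.5+130,(v+.5)/4.4-.5+200]); t=lambda u,v:np.array([(u-396+.5)/4.4-.5+395,(v+.5)/4.4-.5+145])
for n,a,b in[("round",(182,240),(598,190)),("square",(143,154),(616,286)),("oblong",(113,94),(626,368))]:
    X,e=tri(fs,[s(*a),t(*b)]);print(n,X.round(4),round(e,2))
print(env.hand_in())
E
```

```text
round [ 0.5099 -0.2882  0.0733] 0.06
square [ 0.4602 -0.2963  0.0756] 0.18
oblong [ 0.4179 -0.3037  0.0716] 0.28
the job is handed in; nothing more can be done
None
```

All four punch units now stand upright on the iron bar in mirrored order, and I handed the job in at about 34.5 s of the 106 s allowed. From the pocket farthest from the iron bar's knob to the one nearest, they are slim, round, square, oblong. On the wooden rack, slim was nearest the knob.

**Grips:** The fingers closed to 26 mm on the round, 26 mm on the square and 22 mm on the oblong, matching the given sizes. On the slim unit they read 16 mm against a 14 mm rod. It lifted and placed without trouble, and I did not find the cause.

**Forces:** The wrist force was under 6 N at every reading I took.

**Final pictures:** They show one unit per pocket, an empty rack, the decoys where they were, and the arm clear of everything.

**Head-top heights from two views**, against 74 mm expected:

| Unit | Measured height |
|---|---|
| Round | 73 mm |
| Square | 76 mm |
| Oblong | 72 mm |
| Slim | not measured after placing |

The oblong's head-top point came out about 7 mm from where I released it, along the bar. In the scene view its far edge ran into the dark bar and shadow, so I put this down to my picking a poor centre point rather than a real lean. I did not measure it a second time.

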